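Free the mixing balls and charge the ink tanks

ROBOT

A 6-joint arm with a two-finger parallel gripper is mounted at the origin on the work surface. World frame = base frame: x ahead of the robot, y to its left, z up, the work surface at z = 0. Lengths are in mm, angles in rad, forces in N, time in s.
With the tool pointing down it reaches from about 275 to 825 mm from the base axis. Payload 4.9 kg.
Tool frame: the origin (TCP) lies at the very end of the fingers, on their centre line; the grasp point (between the pads) lies 19 mm behind it; z points along the fingers, y is the direction in which the jaws open and shut (so a half turn about z gives the same grasp; the last joint's range is limited). The gripper opens to 85 mm and grips with 20 to 120 N. Pads are 22 mm wide; open, the fingers measure 114 mm over their backs; the gripper's body (76 mm by 85 mm) begins 54 mm behind the grasp point. The pads swing forward as they close: fully open they stand 13 mm farther back than shut.
Start: joints at [-0.134, 0.326, -0.193, 1.052, 0, 1.437], TCP at [550.017, 0.009, 198.581] pointing down, gripper open.
Joint ranges: [-2.65, 2.65], [-0.97, 1.79], [-1.3, 1.35], [-1.93, 2.1], [-1.47, 1.37], [-3.14, 3.14]. Speed limits (rad/s): [2.57, 2.57, 3.14, 3.14, 3.14, 3.14].

INTERFACE

Orientations are given as [roll, pitch, yaw] about the fixed x, y, z axes, in that order (R = Rz(yaw) Ry(pitch) Rx(roll)).
In Python, from bench import bot, solve_ik, imaging gives the robot as it stands. Calls block until the motion is done:
- bot.move_ptp(position, orientation): joint-space move of the TCP to a pose.
- bot.movel(position, rot=None, max_speed=150, threshold=None): straight line of the TCP; rot=None keeps the orientation; max_speed is the mean speed in mm/s. With threshold (N) it stops when the force on the tool has changed by that much, and returns True; else False.
- bot.move_j(angles): joint-space move.
- bot.grip(opening, effort=None): opening from 0.0 (shut) to 1.0 (fully open); effort is the grip in N (None keeps the last); returns when the fingers have stopped.
- bot.dwell(seconds).
- solve_ik(position, orientation): joint angles nearest the present ones, or None.
- bot.get_state(): the state.
- imaging.capture(name): name is "scene" or "side" or "wrist"; returns the picture (384x512x3 uint8, blue, green, red); there is no depth.
- imaging.camera_model(name): a dict with "K" (3x3 intrinsics, pixels), "position" and "rotation" of the camera in the world. Camera axes: x right, y up, looking along -z (the intrinsics and any distortion apply to the point x, -y, -z); pixel columns grow to the right and rows downward; lengths in mm; the calibration is good to about 2 mm. A picture is of the moment at which its call begins: read the wrist's pose just before it. camera_model takes no time and is no camera call; for the wrist camera it gives the pose at the moment of the call.
A pose or a line that the arm cannot do raises bot.IKError and nothing moves.
- bot.sign_off(): hands the job in, once; it reports no verdict.
The state is a dict: "t": time; "qpos": joint angles; "joint_velocities": joint speeds; "effort": joint torques, N m; "tcp_pos": TCP position; "orientation": TCP orientation; "contact_force": force on the tool from outside, world axes, zero at the start; "wrist_torque": the same for the moment, N m; "opening": opening from 0.0 (shut) to 1.0 (fully open).
Only numpy, scipy, OpenCV 4.12 (cv2) and the standard library are available. Lean on these libraries where they do the work, as an engineer would, in place of code of your own. Each camera call takes 0.05 s, during which the arm holds its last target. There are 200 camera calls.

TASK

Get the white-ink set ready for the garment printer: pick up each of the two clear ink flasks and rock it from side to side, never laying it over, until the steel mixing ball stuck in its neck drops to the bottom, then stand it upright in the middle of a drip tray, one flask to a tray. Drop every ceramic pellet on the bench into a filler bore of the ink tanks, no more than one to a bore (any bores, and any order of work). Leave the cleaner bottle, the yellow roll and the screwdriver where they are.

Things in the scene. Friction and masses are not known exactly. Their poses are not given: they have to be found in the camera images.
- flask0_mid (a point): loose oblong clear-plastic ink flask, 100 mm tall, 0.2 kg, standing upright; this point is on its axis half-way up (50 mm above its underside), z up along the flask. Body 64 mm (x) by 50 mm (y), from the underside to its flat shoulder 56 mm up; above that the neck
- flask0_neck (a point): axis of the same flask 82 mm above its underside, axes as its mid point: middle of the oblong, flat-sided neck, 40 mm (x) by 24 mm (y), from 56 to 100 mm up; good to pinch across its 24 mm. Mouth open, 33 by 17 mm inside
- flask0_ledges (a point): axis of the same flask 70 mm up, between two ledges in the neck: upper from the -x wall (79 mm up), lower from the +x wall (59 mm up). Each reaches to the middle and rises 12 degrees to its free edge, so the ball stays until the flask leans well over 12 degrees about its y (35 works): mouth towards +x frees it from the upper ledge, then towards -x from the lower
- ball0_center (a point): steel mixing ball, 14 mm across, at first stuck in the neck of flask0 on the upper ledge, its centre 88 mm above the flask's underside and 9 mm to the flask's -x; this point is its centre; loose at the bottom of the flask it is 12 mm above the underside (inner floor 5 mm up)
- tray0_in (a point): fixed white square drip tray for one flask, 108 mm outside, 96 mm inside, rim 17 mm high; this point is the centre of its floor, 6 mm above the table
- flask1_mid (a point): loose oblong clear-plastic ink flask, 100 mm tall, 0.2 kg, standing upright; this point is on its axis half-way up (50 mm above its underside), z up along the flask. Body 64 mm (x) by 50 mm (y), from the underside to its flat shoulder 56 mm up; above that the neck
- flask1_neck (a point): axis of the same flask 82 mm above its underside, axes as its mid point: middle of the oblong, flat-sided neck, 40 mm (x) by 24 mm (y), from 56 to 100 mm up; good to pinch across its 24 mm. Mouth open, 33 by 17 mm inside
- flask1_ledges (a point): axis of the same flask 70 mm up, between two ledges in the neck: upper from the -x wall (79 mm up), lower from the +x wall (59 mm up). Each reaches to the middle and rises 12 degrees to its free edge, so the ball stays until the flask leans well over 12 degrees about its y (35 works): mouth towards +x frees it from the upper ledge, then towards -x from the lower
- ball1_center (a point): steel mixing ball, 14 mm across, at first stuck in the neck of flask1 on the upper ledge, its centre 88 mm above the flask's underside and 9 mm to the flask's -x; this point is its centre; loose at the bottom of the flask it is 12 mm above the underside (inner floor 5 mm up)
- tray1_in (a point): fixed white square drip tray for one flask, 108 mm outside, 96 mm inside, rim 17 mm high; this point is the centre of its floor, 6 mm above the table
- port0 (a point): centre of the mouth of filler bore 0 of the fixed row of five white ink tanks (block 66 by 236 mm, flat top 80 mm above the table; bores in one row along its y, 46 mm apart); round bore 30 mm across and 45 mm deep, empty at the start; the point lies in the top face, z up
- port1 (a point): centre of the mouth of filler bore 1 of the fixed row of five white ink tanks (block 66 by 236 mm, flat top 80 mm above the table; bores in one row along its y, 46 mm apart); round bore 30 mm across and 45 mm deep, empty at the start; the point lies in the top face, z up
- port2 (a point): centre of the mouth of filler bore 2 of the fixed row of five white ink tanks (block 66 by 236 mm, flat top 80 mm above the table; bores in one row along its y, 46 mm apart); round bore 30 mm across and 45 mm deep, empty at the start; the point lies in the top face, z up
- port3 (a point): centre of the mouth of filler bore 3 of the fixed row of five white ink tanks (block 66 by 236 mm, flat top 80 mm above the table; bores in one row along its y, 46 mm apart); round bore 30 mm across and 45 mm deep, empty at the start; the point lies in the top face, z up
- port4 (a point): centre of the mouth of filler bore 4 of the fixed row of five white ink tanks (block 66 by 236 mm, flat top 80 mm above the table; bores in one row along its y, 46 mm apart); round bore 30 mm across and 45 mm deep, empty at the start; the point lies in the top face, z up
- pellet0_center (a point): loose white ceramic mixing pellet, a short cylinder 22 mm across and 14 mm high, 22 g, lying flat on the table; this point is its centre, z its axis (may be absent)
- pellet1_center (a point): loose white ceramic mixing pellet, a short cylinder 22 mm across and 14 mm high, 22 g, lying flat on the table; this point is its centre, z its axis (may be absent)
- pellet2_center (a point): loose white ceramic mixing pellet, a short cylinder 22 mm across and 14 mm high, 22 g, lying flat on the table; this point is its centre, z its axis (may be absent)
- pellet3_center (a point): loose white ceramic mixing pellet, a short cylinder 22 mm across and 14 mm high, 22 g, lying flat on the table; this point is its centre, z its axis (may be absent)
- pellet4_center (a point): loose white ceramic mixing pellet, a short cylinder 22 mm across and 14 mm high, 22 g, lying flat on the table; this point is its centre, z its axis (may be absent)
- cleaner: bystander: grey capped cleaner bottle, 52 mm across, 130 mm tall, origin under its centre
- tape: bystander: yellow roll, 80 mm across, 25 mm high, origin under its centre
- driver: bystander: screwdriver lying along its x, origin under its middle

How it is judged:
By the outcome, as a careful person would: the job done as asked, in the order asked, and still so for the second after the job is handed in, with the robot touching nothing.
Of pellet0, pellet1, pellet2, pellet3, pellet4 only 3 to 5 are there at a start; the rules pass over those that are not, and their reading is None.
At some moment in a run one of pellet0, pellet1, pellet2, pellet3, pellet4 may be knocked a few centimetres aside while the robot is not near it.
It also fails if it takes over 210 s, if anything falls off the work surface, if the arm or the gripper's body presses on something with over 40 N, if the wrist force passes 120 N, or if a joint passes its speed limit or range.

## Working session

There is one attempt and no reset: what is moved stays moved. The work goes in short steps, each a Python script; the robot and the scene stay as the last script left them, time stands still between calls to the robot, and variables do not carry over. Pictures are saved under pics/ and viewed, about 12 in all and at most 16, crops included, and the job is handed in when it is done.

```bash
ls; mkdir -p pics
python3 - <<'E'
from bench import bot, imaging
import cv2, numpy as np
for n in ("scene","side","wrist"):
    m=imaging.camera_model(n); cv2.imwrite(f"pics/{n}0.png",imaging.capture(n)); print(n,{k:np.round(v,3).tolist() if not isinstance(v,str) else v for k,v in m.items()})
print(bot.get_state())
E
```

```text
pics
scene {'K': [[407.516, 0.0, 251.841], [0.0, 407.516, 192.437], [0.0, 0.0, 1.0]], 'position': [1053.674, -573.718, 765.387], 'rotation': [0.817, 0.008, 0.634]}
side {'K': [[495.412, 0.0, 254.683], [0.0, 495.412, 194.414], [0.0, 0.0, 1.0]], 'position': [288.831, 749.522, 964.827], 'rotation': [0.73, -0.017, -2.719]}
wrist {'K': [[340.32, 0.0, 257.248], [0.0, 340.32, 185.21], [0.0, 0.0, 1.0]], 'position': [548.275, 66.726, 373.61], 'rotation': [-0.267, 0.001, -0.001]}
{'t': 0.15, 'qpos': array([-1.34206031e-01,  3.26781661e-01, -1.93306122e-01,  1.05202041e+00,
        1.71413825e-05,  1.43657335e+00]), 'joint_velocities': array([ 0.00064317, -0.0026661 ,  0.00241808, -0.0006945 ,  0.00027466,
       -0.00062932]), 'effort': array([ 1.04211274e-03, -4.43704247e+01,  2.62664723e+01,  1.04285317e-02,
       -1.23322516e-04, -3.51401161e-05]), 'tcp_pos': array([5.49533760e+02, 7.69028035e-02, 1.97995629e+02]), 'orientation': array([-3.14029488e+00, -1.92541765e-04,  1.57081313e+00]), 'contact_force': array([ 0.03340349, -0.07342677, -0.3221287 ]), 'wrist_torque': array([ 0.05379329, -0.03263471,  0.00748003]), 'opening': 0.9980825650418628}
```

View pics/scene0.png

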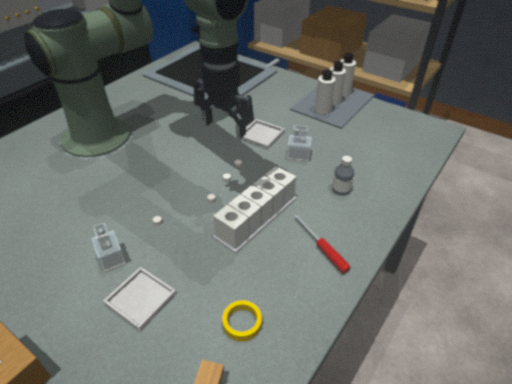

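View pics/side0.png

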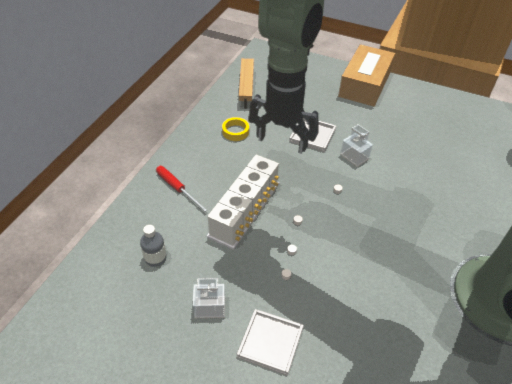

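Both views show two flasks, two trays, the five-bore block and four pellets. Pellets are at scene (157,219), (211,197), (227,176), (238,162) and side (338,188), (298,219), (292,249), (286,273). Next I compute rough positions.

```bash
cat > h.py <<'E'
from bench import bot, solve_ik, imaging
import numpy as np, cv2
from scipy.spatial.transform import Rotation as R
F=np.diag([1,-1,-1.])
def cam(n,m=None):
    m=m or imaging.camera_model(n); r=np.array(m["rotation"],float)
    Rw=r if r.shape==(3,3) else R.from_euler('xyz',r).as_matrix()
    return np.array(m["K"]),np.array(m["position"],float),Rw
def bp(c,uv,z):
    K,p,Rw=c; d=(Rw@F@np.linalg.inv(K)@np.c_[np.atleast_2d(uv),np.ones(len(np.atleast_2d(uv)))].T).T
    return p+d*((z-p[2])/d[:,2])[:,None]
def pr(c,P):
    K,p,Rw=c; q=(K@F@Rw.T@(np.atleast_2d(P)-p).T).T; return q[:,:2]/q[:,2:]
E
python3 - <<'E'
from h import *
np.set_printoptions(suppress=True,precision=0)
s,d=cam("scene"),cam("side")
print(pr(cam("wrist"),[550,0,0]))
def t(n,a,b,z): print(n,bp(s,a,z)[:,:2].tolist() if 0 else bp(s,a,z)[:,:2],bp(d,b,z)[:,:2])
t("pel",[(157,219),(211,197),(227,176),(238,162)],[(338,188),(298,219),(292,249),(286,273)],10)
t("bore",[(230,216),(244,206),(257,195),(268,186),(280,177)],[(263,166),(254,178),(246,189),(237,201),(226,214)],80)
t("tray near/far",[(140,298),(263,133)],[(313,134),(271,342)],8)
t("flask top",[(100,229),(302,130)],[(359,133),(207,283)],100)
print("cleaner/tape/driver",bp(d,[(150,231),(235,128)],[130][0])[:,:2],bp(s,[(242,320),(297,218),(347,268)],10)[:,:2])
E
```

```text
[[259. 154.]]
pel [[ 436. -149.]
 [ 494.   -7.]
 [ 475.   85.]
 [ 462.  153.]] [[ 436. -151.]
 [ 494.   -8.]
 [ 474.   83.]
 [ 462.  151.]]
bore [[623. -82.]
 [630. -37.]
 [633.  12.]
 [636.  54.]
 [641. 100.]] [[621. -76.]
 [624. -28.]
 [627.  13.]
 [630.  57.]
 [636. 104.]]
tray near/far [[ 573. -332.]
 [ 435.  319.]] [[ 569. -327.]
 [ 429.  317.]]
flask top [[ 430. -294.]
 [ 592.  287.]] [[ 432. -280.]
 [ 582.  296.]]
cleaner/tape/driver [[ 741.  250.]
 [ 723. -126.]] [[ 781. -245.]
 [ 722.   62.]
 [ 894.   -4.]]
```

View pics/wrist0.png

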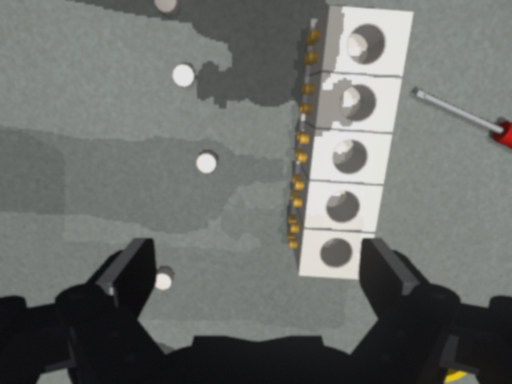

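The wrist view shows the bores at (366,44), (354,103), (350,156), (342,207), (336,252), and pellets at (183,75), (206,161), (163,279). A fourth is cut off at (166,3). I'll look at each flask and tray pair from above.

Run:
```python
from h import *
np.set_printoptions(suppress=True,precision=1)
w=cam("wrist")
print("bores",bp(w,[(366,44),(354,103),(350,156),(342,207),(336,252)],80)[:,:2])
print("pel",bp(w,[(183,75),(206,161),(163,279)],14)[:,:2])
import pickle; C={}
for n,p in (("A",(500,-305,230)),("B",(510,300,230))):
    bot.move_ptp(p,[np.pi,0,np.pi/2]); C[n]=cam("wrist"); cv2.imwrite(f"pics/w{n}.png",imaging.capture("wrist"))
    print(n,bot.get_state()["t"],bot.get_state()["qpos"].round(2))
pickle.dump(C,open("C.pkl","wb"))
```

```text
bores [[635.5 103.9]
 [629.3  57.9]
 [629.1  12.8]
 [625.2 -34.2]
 [622.4 -79.1]]
pel [[ 473.3   83.4]
 [ 492.9   -4.7]
 [ 436.2 -146.9]]
A 1.3833 [-0.7  0.4 -0.   1.2  0.   0.9]
B 3.6 [ 0.4  0.4 -0.   1.2 -0.   2. ]
```

View pics/wA.png

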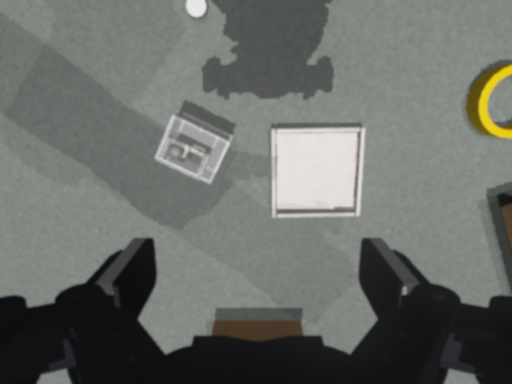

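View pics/wB.png

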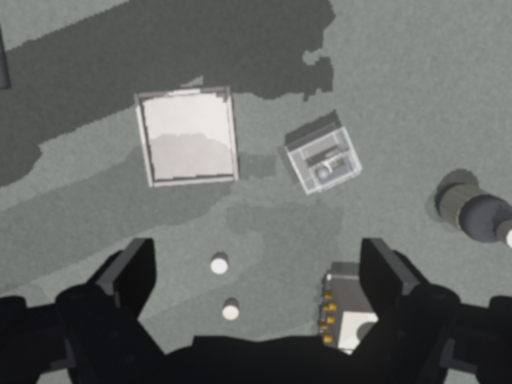

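wA shows flask A around (193,149) and its tray with centre about (317,170). wB shows flask B around (323,160), its tray about (187,136), and pellets at (219,264) and (231,310). I need zoomed crops for each flask's yaw and ball side.

Run:
```python
import cv2,numpy as np
a=cv2.imread("pics/wA.png")[100:196,145:245]; b=cv2.imread("pics/wB.png")[105:201,275:375]
cv2.imwrite("pics/zoom.png",np.hstack([cv2.resize(x,None,fx=4,fy=4,interpolation=cv2.INTER_CUBIC) for x in (a,b)]))
```

```text
(no output)
```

View pics/zoom.png

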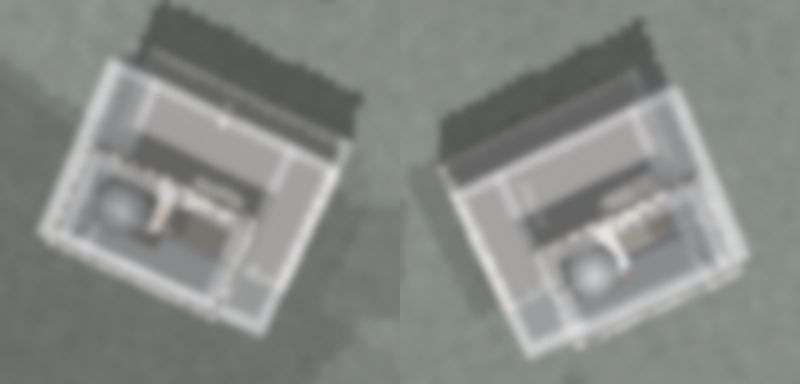

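Run:
```python
from h import *
import pickle
np.set_printoptions(suppress=True,precision=1)
C=pickle.load(open("C.pkl","rb"))
def fl(c,corn,off,ball):
    P=bp(c,np.array(corn)/4+off,56)[:,:2]; m=P.mean(0)
    e=(P[1]-P[0]+P[2]-P[3])/2; g=(P[0]-P[3]+P[1]-P[2])/2
    print("ctr",m,"len",np.linalg.norm(e),np.linalg.norm(g),"yaw",np.degrees(np.arctan2(e[1],e[0])),np.degrees(np.arctan2(-g[0],g[1])))
    u=e/np.linalg.norm(e); b=bp(c,np.array(ball)/4+off,88)[0,:2]-m; print("ball along",b@u,"across",b@np.array([-u[1],u[0]]))
fl(C["A"],[(110,62),(335,165),(262,332),(42,235)],(145,100),(122,207))
fl(C["B"],[(60,190),(276,88),(348,255),(135,355)],(275,105),(192,270))
print("trayA",bp(C["A"],[(272,126),(366,124),(361,215),(274,216)],17)[:,:2], bp(C["A"],[(318,172)],6))
print("trayB",bp(C["B"],[(137,95),(230,88),(238,179),(151,186)],17)[:,:2])
print("pel",bp(C["B"],[(219,263),(231,310)],14)[:,:2], bp(C["A"],[(196,7)],14)[:,:2])
```

```text
ctr [ 431.3 -295. ] len 62.01958999732656 48.855426586993225 yaw -24.84908456298645 -24.78732628315114
ball along -10.076299932918767 across -0.578532992646621
ctr [581.2 296.1] len 60.83956893959029 49.08845245078158 yaw 26.03710574878518 25.925047881891885
ball along -10.180487377671195 across -0.4301970923295664
trayA [[ 515.6 -274. ]
 [ 621.7 -271.7]
 [ 624.8 -380.8]
 [ 519.3 -382.1]] [[ 572.1 -329.8    6. ]]
trayB [[376.7 362.9]
 [479.5 370.1]
 [486.5 267. ]
 [383.3 258.7]]
pel [[460.3 156. ]
 [474.   87. ]] [[ 435.  -151.4]]
```

Both flasks fit. The ball lies 10 mm to −x in each, which matches the 9 mm given. Now I grasp flask A, rock it and place it.

```bash
cat >> h.py <<'E'
TCPN=66.
def pose(G,a,f):
    o=[np.pi,a,f]; return np.array(G)+19*R.from_euler('xyz',o).as_matrix()[:,2],o
def st(s):
    q=bot.get_state(); print(s,round(q["t"],1),q["tcp_pos"].round(1),"op",round(float(q["opening"]),3),"F",q["contact_force"].round(1))
def rock(G,f,n,a=np.radians(36)):
    for s in [1,-1]*n+[0]:
        bot.move_ptp(*pose(G,s*a,f)); bot.dwell(0.8 if s else 0.2)
def flask(xy,f,tray,G,n=2):
    for a in (-.63,0,.63): print(np.round(solve_ik(*pose(G,a,f)),2))
    o=[np.pi,0,f]
    bot.grip(1.0); bot.move_ptp([*xy,150],o); bot.movel([*xy,TCPN],max_speed=80); bot.grip(0.0,60); st("grip")
    bot.movel([*xy,G[2]-19],max_speed=100); st("lift")
    rock(G,f,n); st("rocked")
    img("rock")
    bot.move_ptp([*tray,150],[np.pi,0,0]); bot.movel([*tray,TCPN+14],max_speed=100)
    print("hit",bot.movel([*tray,TCPN+4],max_speed=15,threshold=4)); st("down")
    bot.grip(1.0); bot.movel([*tray,200],max_speed=150); st("up")
cnt=[0]
def img(tag):
    t=round(bot.get_state()["t"]*10)
    for n in ("scene","side","wrist"): cv2.imwrite(f"pics/{tag}_{n}_{t}.png",imaging.capture(n))
    print("pics",tag,t)
E
python3 - <<'E'
from h import *
flask((431.3,-294.9),np.radians(-24.8),(571,-328),(460,-290,245))
E
ls pics
```

```text
[-0.84 -0.11 -0.84  0.25  0.23  2.81]
[-0.7   0.3  -0.16  1.11  0.    2.88]
[-0.63  0.87  0.6   1.92 -0.12  2.98]
grip 7.9 [ 431.5 -294.8   66.4] op 0.222 F [-0.2  2.6  5.4]
lift 9.6 [ 431.  -294.6  225.4] op 0.22 F [-0.1 -0.3 -2.3]
rocked 19.1 [ 459.2 -289.7  226.2] op 0.001 F [-0.1 -0.1 -0.6]
pics rock 191
hit False
down 21.5 [ 571. -328.   70.] op -0.006 F [0.8 0.8 0.5]
up 23.3 [ 570.5 -327.6  198.9] op 1.002 F [ 0.   0.8 -0.5]
rock_scene_191.png
rock_side_191.png
rock_wrist_191.png
scene0.png
side0.png
wA.png
wB.png
wrist0.png
zoom.png
```

The gripper lost the flask while rocking. Let me see what it looks like now.

Run:
```python
from h import *
st("now"); img("lost")
import glob
s=cv2.imread(sorted(glob.glob("pics/lost_scene*"))[0])[180:360,40:290]; d=cv2.imread(sorted(glob.glob("pics/lost_side*"))[0])[60:240,230:480]
w=cv2.imread(sorted(glob.glob("pics/lost_wrist*"))[0])
top=np.hstack([cv2.resize(s,(400,288)),cv2.resize(d,(400,288))])
b=np.zeros((300,800,3),np.uint8); b[:,:400]=cv2.resize(w,(400,300))
cv2.imwrite("pics/lost.png",np.vstack([top,b]))
```

```text
now 23.3 [ 570.5 -327.6  198.9] op 1.002 F [ 0.   0.8 -0.5]
pics lost 233
```

View pics/lost.png

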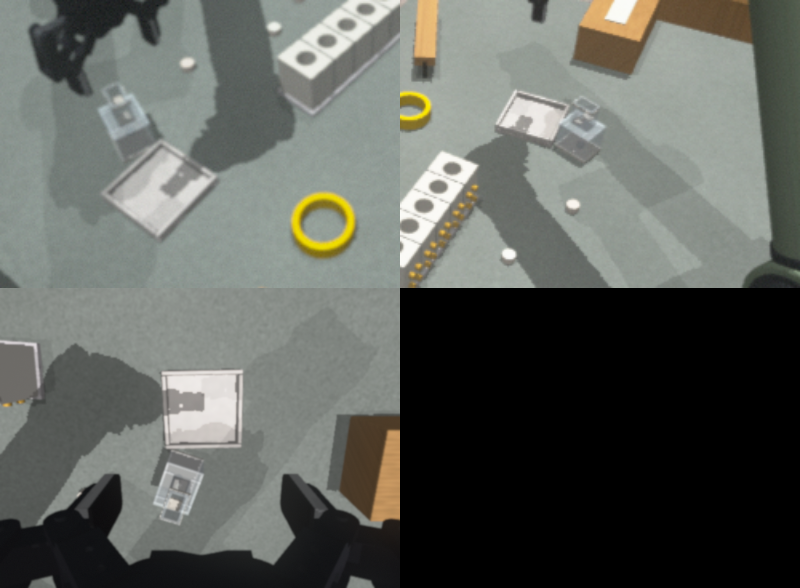

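The flask now stands or lies beside the tray. It's at about scene (117,250), side (345,137) and wrist (229,253). I'll zoom in.

Run:
```python
import cv2,numpy as np
f=[("scene",225,285,90,150),("side",108,168,315,375),("wrist",200,300,175,275)]
cv2.imwrite("pics/lostz.png",np.hstack([cv2.resize(cv2.imread(f"pics/lost_{n}_233.png")[a:b,c:d],(264,264),interpolation=cv2.INTER_CUBIC) for n,a,b,c,d in f]))
```

```text
(no output)
```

View pics/lostz.png

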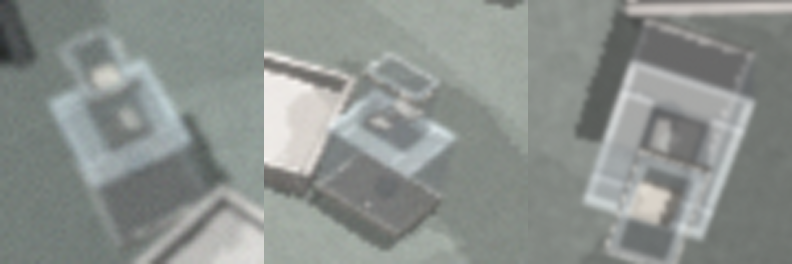

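Run:
```python
from h import *
np.set_printoptions(suppress=True,precision=1)
s,d,w=cam("scene"),cam("side"),cam("wrist")
def Z(n,o,k): 
    return [ (np.array(p)-[b,0])/[k,k]+np.array(q) for p,b,q in []]
sp=lambda x,y:(x/4.4+90,y/4.4+225); dp=lambda x,y:((x-264)/4.4+315,y/4.4+108); wp=lambda x,y:((x-528)/2.64+175,y/2.64+200)
def tri(obs):
    A=[];b=[]
    for c,uv in obs:
        K,p,Rw=c; v=Rw@F@np.linalg.inv(K)@[*uv,1]; v/=np.linalg.norm(v); M=np.eye(3)-np.outer(v,v); A.append(M); b.append(M@p)
    return np.linalg.lstsq(np.vstack(A),np.hstack(b),rcond=None)[0]
print("mouth",tri([(s,sp(95,45)),(d,dp(403,72)),(w,wp(648,248))]),tri([(s,sp(95,45)),(d,dp(403,72))]))
P=bp(w,[wp(632,65),wp(755,100),wp(697,240),wp(583,203)],56)[:,:2]; print("shoulder",P,P.mean(0),np.linalg.norm(P[1]-P[0]),np.linalg.norm(P[2]-P[1]))
B=bp(w,[wp(645,20),wp(755,55)],0)[:,:2];print("base edge",B,np.linalg.norm(B[1]-B[0]))
print("shoulder via scene",bp(s,sp(118,122),56),"side",bp(d,dp(393,132),56))
print("dark spot side z=12",bp(d,dp(385,187),12))
print(imaging.camera_model("wrist")["rotation"])
```

```text
mouth [ 468.6 -293.4  107.6] [ 471.  -293.1  105.9]
shoulder [[ 507.5 -284.4]
 [ 493.1 -331.1]
 [ 432.1 -307.9]
 [ 448.8 -262.9]] [ 470.4 -296.6] 48.895503292982134 65.22024306703966
base edge [[ 506.1 -283.2]
 [ 489.6 -331.6]] 51.172259271591
shoulder via scene [[ 475.7 -298.7   56. ]] side [[ 470.7 -294.3   56. ]]
dark spot side z=12 [[ 468.3 -291.9   12. ]]
[-0.3  0.  -1.6]
```

Flask A stands upright at about (470,-296.5), with yaw about −20.5° and its mouth at z≈106. The triangulation agrees across all three cameras. I'll regrasp at full effort, slightly deeper, with a low lift, slow tilts and slip checks.

```bash
cat >> h.py <<'E'
TCPN=62.
def pose(G,a,f):
    r=R.from_euler('z',f)*R.from_euler('y',a)*R.from_euler('z',np.pi)*R.from_euler('x',np.pi)
    return np.array(G)+19*r.as_matrix()[:,2],r.as_euler('xyz')
def op(): return float(bot.get_state()["opening"])
def held(o0,s):
    st(s)
    if abs(op()-o0)>.03: raise SystemExit("SLIP")
def take(xy,f,G):
    bot.grip(1.0); t,o=pose([*xy,150],0,f); bot.move_ptp(t,o); bot.movel([*xy,TCPN],max_speed=80)
    bot.grip(0.0,120); o0=op(); st("grip")
    t,o=pose([*xy,G[2]],0,f); bot.movel(t,max_speed=80); held(o0,"lift"); t,o=pose(G,0,f); bot.movel(t,max_speed=100); return o0
def rock(G,f,o0,n=2,a=np.radians(36)):
    for s in [1,-1]*n+[0]:
        t,o=pose(G,s*a,f); bot.movel(t,o,max_speed=12); bot.dwell(0.6 if s else 0.2); held(o0,f"tilt {s}")
def place(tray,yaw,o0):
    t,o=pose([*tray,160],0,yaw); bot.move_ptp(t,o); held(o0,"over"); bot.movel([*tray,TCPN+13],max_speed=80)
    print("hit",bot.movel([*tray,TCPN+4],max_speed=15,threshold=4)); st("down")
    bot.grip(1.0); bot.movel([*tray,180],max_speed=120); st("up")
E
python3 - <<'E'
from h import *
f=np.radians(-20.5); G=(460,-290,130)
print([solve_ik(*pose(G,a,f)) is not None for a in (-.63,0,.63)])
o0=take((470.3,-296.5),f,G); rock(G,f,o0,2); img("rk2")
E
```

```text
[True, True, True]
grip 27.8 [ 470.6 -296.4   62.8] op 0.224 F [-2.  1.  5.]
lift 28.5 [ 470.  -296.2  110.6] op 0.22 F [ 0.3 -0.1 -2. ]
tilt 1 30.5 [ 449.6 -286.1  114.7] op 0.225 F [-0.7  0.1 -1.8]
tilt -1 33.1 [ 470.5 -293.9  114.6] op 0.223 F [ 0.3  0.2 -2.1]
tilt 1 35.8 [ 449.5 -286.1  114.6] op 0.224 F [ 0.6 -0.8 -1.9]
tilt -1 38.4 [ 470.5 -293.9  114.6] op 0.219 F [-0.3  0.6 -2.3]
tilt 0 39.7 [ 459.6 -289.8  111.2] op 0.217 F [-0.6  0.3 -2.2]
pics rk2 397
```

Run:
```python
from h import *
place((571,-328),0,op()); img("plA")
import glob
d=cv2.imread(glob.glob("pics/plA_side*")[0])[95:170,280:370]; s=cv2.imread(glob.glob("pics/plA_scene*")[0])[240:330,95:185]; w=cv2.imread(glob.glob("pics/plA_wrist*")[0])
cv2.imwrite("pics/plA.png",np.hstack([cv2.resize(x,(h,400),interpolation=cv2.INTER_CUBIC) for x,h in ((s,300),(w[60:380,100:420],200),(d,300))]))
np.save("plA.npy",np.array([0]))
```

```text
over 40.4 [ 571.1 -327.8  140.4] op 0.222 F [-0.5  0.2 -2.5]
hit True
down 41.8 [ 571.1 -327.8   68.8] op 0.225 F [-1.   1.7  4.8]
up 43.6 [ 570.5 -327.7  179. ] op 1.001 F [ 0.7 -0.2 -0.9]
pics plA 436
```

View pics/plA.png

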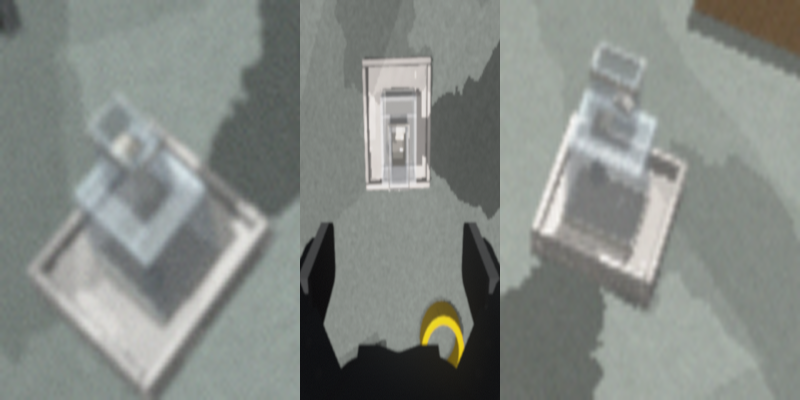

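Flask A stands centred in its tray. Contact came at TCP z 68.8 against 68 expected. Next is a zoomed look for the ball.

Run:
```python
from h import *
import glob
# predicted pixels of ball: bottom centre vs upper ledge
for n in ("side","wrist","scene"):
    c=cam(n); print(n,pr(c,[[571,-328,18],[562,-328,94],[575,-328,75]]).round(0).tolist())
w=cv2.imread("pics/plA_wrist_436.png"); c=pr(cam("wrist"),[571,-328,60])[0].astype(int)
d=cv2.imread("pics/plA_side_436.png"); e=pr(cam("side"),[571,-328,50])[0].astype(int)
g=lambda im,c,r:cv2.resize(im[max(c[1]-r,0):c[1]+r,c[0]-r:c[0]+r],(400,400),interpolation=cv2.INTER_CUBIC)
print(c,e); cv2.imwrite("pics/ballA.png",np.hstack([g(w,c,45),g(d,e,30)]))
```

```text
side [[313.0, 131.0], [319.0, 111.0], [313.0, 115.0]]
wrist [[257.0, 163.0], [257.0, 171.0], [257.0, 181.0]]
scene [[140.0, 294.0], [129.0, 270.0], [136.0, 279.0]]
[256 172] [313 122]
```

View pics/ballA.png

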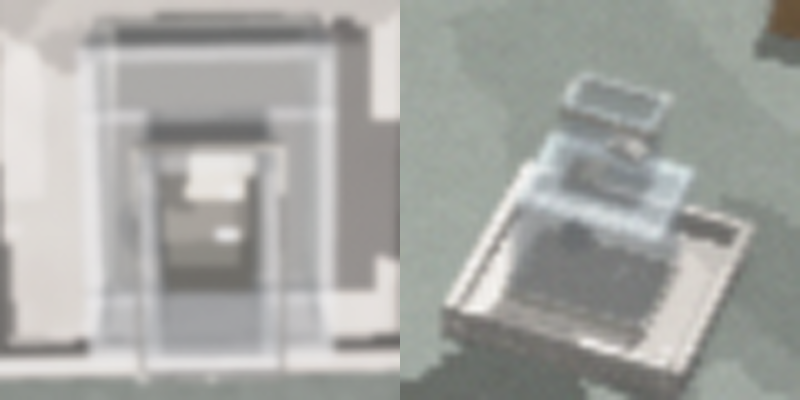

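No ball is left on either ledge of flask A. A dark blob at the bottom in the side view at (575,235) fits the ball being in the body. Now flask B.

Run:
```python
from h import *
f=np.radians(26); G=(530,285,130)
print([solve_ik(*pose(G,a,f)) is not None for a in (-.63,0,.63)])
o0=take((581.2,296.1),f,G); rock(G,f,o0,2); place((431.5,316),np.radians(4),o0); img("plB")
for n in ("side","wrist","scene"): print(n,pr(cam(n),[[431.5,316,18],[422,316,94]]).round(0).tolist())
w=cv2.imread("pics/plB_wrist_%d.png"%round(bot.get_state()["t"]*10-1.5)) if 0 else None
import glob
w=cv2.imread(glob.glob("pics/plB_wrist*")[0]); c=pr(cam("wrist"),[431.5,316,60])[0].astype(int)
d=cv2.imread(glob.glob("pics/plB_side*")[0]); e=pr(cam("side"),[431.5,316,50])[0].astype(int)
g=lambda im,c,r:cv2.resize(im[max(c[1]-r,0):c[1]+r,max(c[0]-r,0):c[0]+r],(400,400),interpolation=cv2.INTER_CUBIC)
print(c,e); cv2.imwrite("pics/ballB.png",np.hstack([g(w,c,55),g(d,e,45)]))
```

```text
[True, True, True]
grip 47.8 [581.9 296.4  62.9] op 0.222 F [-0.2 -0.7  4.3]
lift 48.6 [580.9 296.  110.7] op 0.223 F [-0.3  0.  -1.6]
tilt 1 51.0 [519.9 280.1 114.7] op 0.223 F [-0.4 -1.1 -2.1]
tilt -1 53.8 [540.  289.9 114.6] op 0.219 F [-0.8 -0.2 -2.3]
tilt 1 56.5 [520.  280.1 114.6] op 0.221 F [ 1.   0.2 -1.9]
tilt -1 59.3 [540.1 289.9 114.6] op 0.223 F [-0.5 -0.6 -2. ]
tilt 0 60.7 [529.6 284.9 111.3] op 0.219 F [-0.4  0.3 -1.3]
over 61.2 [431.5 316.4 141.7] op 0.223 F [ 0.1  0.2 -1.4]
hit True
down 62.7 [431.7 316.2  68.8] op 0.218 F [-0.7 -0.   4.2]
up 64.4 [431.  315.7 179.2] op 1.001 F [ 0.1  0.4 -0. ]
pics plB 644
side [[270.0, 339.0], [276.0, 323.0]]
wrist [[258.0, 163.0], [259.0, 170.0]]
scene [[262.0, 130.0], [259.0, 109.0]]
[257 172] [270 331]
```

View pics/ballB.png

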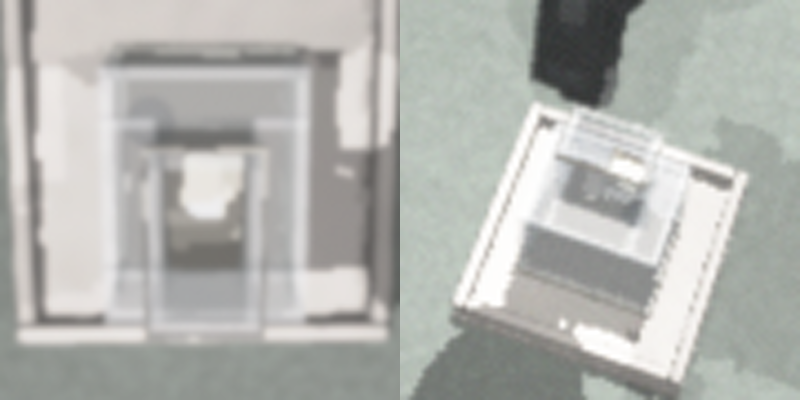

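Flask B is standing in its tray, and the ball shows as a blob at the bottom in the wrist view at (150,110). Next I relocate the pellets from high up.

```bash
cat >> h.py <<'E'
def pellets(im,c,z=14,ar=(60,500)):
    hsv=cv2.cvtColor(im,cv2.COLOR_BGR2HSV); g=cv2.cvtColor(im,cv2.COLOR_BGR2GRAY).astype(int)
    bg=cv2.medianBlur(g.astype(np.uint8),51).astype(int)
    m=((g>bg+35)&(hsv[...,1]<70)).astype(np.uint8)
    n,l,s,ce=cv2.connectedComponentsWithStats(m); out=[]
    for i in range(1,n):
        x,y,w,h,a=s[i]
        if ar[0]<a<ar[1] and .6<w/h<1.6 and a>.6*w*h: out.append((*ce[i].round(1),int(a),*bp(c,ce[i],z)[0,:2].round(1)))
    return out
E
python3 - <<'E'
from h import *
t,o=pose([520,0,320],0,0); bot.move_ptp(t,o); bot.dwell(.2); c=cam("wrist"); im=imaging.capture("wrist"); cv2.imwrite("pics/pel1.png",im)
for p in pellets(im,c): print(*map(float,p))
print(bot.get_state()["t"])
E
```

```text
140.7 78.2 237.0 434.5 -150.1
319.3 108.8 215.0 473.1 83.4
384.5 115.3 207.0 481.4 170.8
251.4 123.6 208.0 492.5 -6.8
10.5 179.4 105.0 570.1 -344.6
407.7 286.4 113.0 739.1 232.1
66.1417
```

View pics/pel1.png

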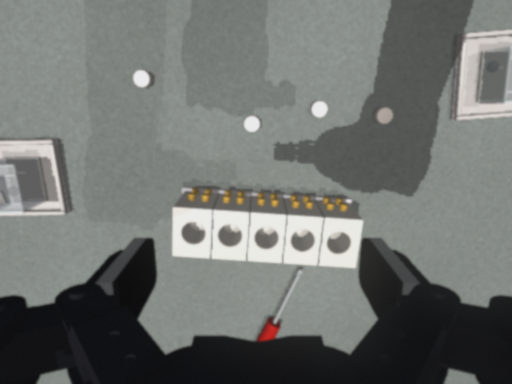

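Four pellets remain. One was knocked from (462,152) to (481,171), as the task said could happen. The mixing balls also show at the bottom of both flasks. I'll refine the bores from this picture, then pick and drop the first pellet.

```bash
cat >> h.py <<'E'
def pick(xy,bore):
    t,o=pose([*xy,80],0,0); t[2]=60; bot.grip(0.6); bot.move_ptp(t,o); bot.movel([*xy,2],max_speed=70); bot.grip(0.0,35); st("grip")
    bot.movel([*xy,130],max_speed=150); st("lift")
    if op()<.1: raise SystemExit("MISSED")
    bot.move_ptp([*bore,130],o); bot.movel([*bore,85],max_speed=80); bot.grip(0.5); bot.dwell(.2); bot.movel([*bore,130],max_speed=150); st("dropped")
E
python3 - <<'E'
from h import *
b1=bp(cam("wrist"),[(193,232),(230,234),(266,237),(302,240),(339,242)],80)[:,:2]
b0=np.array([[622.4,-79.1],[625.2,-34.2],[629.1,12.8],[629.3,57.9],[635.5,103.9]])
b=(b0+b1)/2; print(b1.round(1))
k=np.arange(5)-2; d=np.array([k@b[:,0],k@b[:,1]])/10; print("step",d,np.linalg.norm(d))
b=b.mean(0)+np.outer(k,d*46/np.linalg.norm(d)); print(b.round(1)); np.save("b.npy",b)
pick((434.5,-150.1),b[0])
img("p1"); c=cam("wrist");
E
```

```text
[[621.2 -79.6]
 [623.9 -33.3]
 [628.   12. ]
 [632.   57.5]
 [634.8 104.5]]
step [ 3.27445824 45.85885513] 45.975609520154386
[[621.6 -79.5]
 [624.9 -33.6]
 [628.1  12.2]
 [631.4  58.1]
 [634.7 104. ]]
grip 69.2 [ 434.5 -150.1    2.1] op 0.003 F [0.4 0.  0.9]
lift 70.2 [ 433.9 -149.8  129.3] op 0.006 F [-0.5 -0.9  0.2]MISSED
```

Run:
```python
from h import *
im=imaging.capture("wrist"); c=cam("wrist"); cv2.imwrite("pics/miss.png",im)
for p in pellets(im,c,ar=(60,1500)): print(*map(float,p))
print(pr(c,[434.5,-150.1,7]))
print("side",[tuple(map(float,p)) for p in pellets(imaging.capture("side"),cam("side"),ar=(20,400))])
```

```text
255.8 172.0 391.0 433.1 -151.0
412.7 231.1 258.0 489.0 -6.7
[[256.80929796 171.76703701]]
side [(148.5, 228.6, 78.0, 810.5, 176.1), (291.9, 247.8, 54.0, 475.1, 83.0), (274.2, 275.4, 64.0, 483.4, 170.5)]
```

View pics/miss.png

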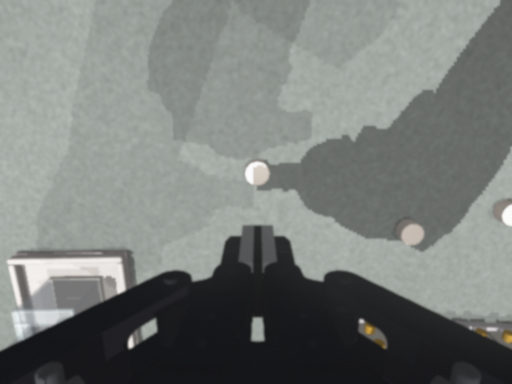

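The pellet is still in place and the jaws closed fully without holding it. I'll retry with stepwise closing, a slightly lower TCP and saved pictures to find the cause.

Run:
```python
from h import *
xy=(433.5,-150.6)
print("tip px",pr(cam("wrist"),bot.get_state()["tcp_pos"]))
bot.grip(0.6); bot.movel([*xy,40],max_speed=120); print("thr",bot.movel([*xy,1],max_speed=40,threshold=3)); st("low")
crops=[]
for k,g in enumerate((.4,.3,.25,.2,.15)):
    bot.grip(g,60); st(g); c=cam("wrist"); im=imaging.capture("wrist"); q=pr(c,[*xy,7])[0].astype(int)
    print(q,[tuple(map(float,p)) for p in pellets(im,c,ar=(60,2500))])
    crops.append(cv2.resize(im[q[1]-50:q[1]+50,q[0]-50:q[0]+50],(260,260)))
    if op()>g+.02: print("holding"); break
while len(crops)<6: crops.append(crops[-1]*0)
cv2.imwrite("pics/steps.png",np.vstack([np.hstack(crops[:3]),np.hstack(crops[3:6])]))
bot.movel([*xy,60],max_speed=60); st("lift")
```

```text
tip px [[257.60615091 220.25253945]]
thr False
low 72.9 [ 433.7 -150.7    1.2] op 0.599 F [ 0.5 -0.2 -0.1]
0.4 73.2 [ 433.6 -150.7    1.2] op 0.402 F [ 0.2 -0.  -0.6]
[257 224] [(197.0, 262.3, 169.0, 452.3, -182.7), (211.6, 327.3, 377.0, 492.7, -176.5), (303.0, 327.4, 366.0, 492.8, -125.2)]
0.3 73.5 [ 433.5 -150.6    1. ] op 0.299 F [-0.4  0.2 -0.1]
[257 224] []
0.25 73.8 [ 433.5 -150.6    1. ] op 0.246 F [-0.2  0.1 -0.6]
[257 224] []
0.2 74.0 [ 433.5 -150.6    1. ] op 0.203 F [ 0.1 -0.3  0.2]
[257 224] []
0.15 74.3 [ 433.5 -150.6    1. ] op 0.151 F [-0.5  0.4 -0. ]
[257 224] [(259.3, 262.5, 333.0, 452.3, -149.7)]
lift 75.5 [ 433.2 -150.4   59.7] op 0.151 F [0.1 0.2 0.5]
```

View pics/steps.png

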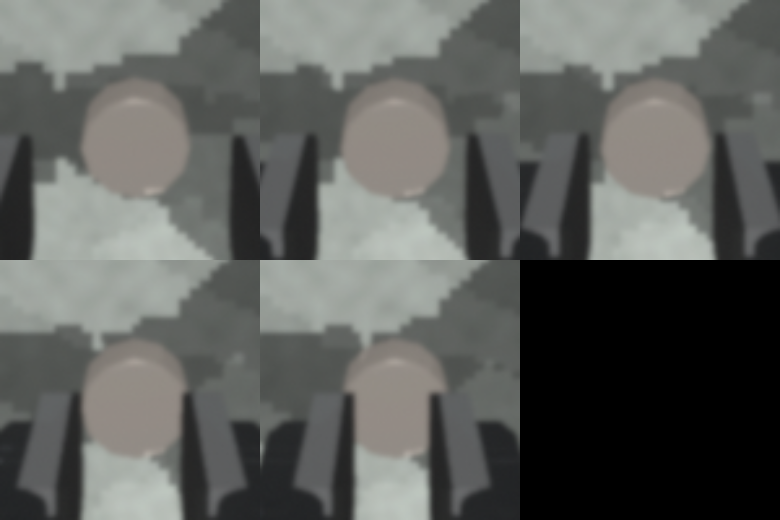

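With TCP at z=1 the fingertips still close above the pellet, so at this opening they stand well behind the nominal TCP. I'll touch the table with a guarded move, back off a little, then close.

Run:
```python
from h import *
xy=(433.5,-150.6)
bot.grip(0.4); bot.movel([*xy,3],max_speed=80)
hit=bot.movel([*xy,-13],max_speed=10,threshold=3); st("touch"); print(hit)
if hit: z=bot.get_state()["tcp_pos"][2]+1.5; bot.movel([*xy,z],max_speed=10)
bot.grip(0.0,50); st("grip")
if op()>.1: bot.movel([*xy,130],max_speed=100); st("lift")
```

```text
touch 78.5 [ 433.6 -150.6  -12.9] op 0.398 F [ 0.2 -0.1 -0.3]
False
grip 78.9 [ 433.5 -150.6  -13. ] op 0.001 F [-0.8  0.   0.9]
```

No contact even at TCP z=−13, so the fingertips sit well back from the reported TCP. That also explains the first slip. I'll continue the guarded descent.

Run:
```python
from h import *
xy=(433.5,-150.6)
print(pr(cam("wrist"),[[433.5+dx,-150.6,-13+k] for dx in (0,-6,-11) for k in (0,10,20,30)]).round(0)[:,1])
bot.grip(0.4)
hit=bot.movel([*xy,-40],max_speed=12,threshold=3); st("touch"); print(hit)
if hit: z=bot.get_state()["tcp_pos"][2]+2; bot.movel([*xy,z],max_speed=10)
bot.grip(0.0,50); st("grip")
if op()>.1: bot.movel([*xy,130],max_speed=100); st("lift")
```

```text
[220. 227. 235. 244. 210. 216. 224. 232. 201. 207. 214. 222.]
touch 80.9 [ 433.5 -150.6  -33.5] op 0.401 F [0.  0.2 4.9]
True
grip 81.5 [ 433.4 -150.5  -31.4] op 0.229 F [-1.4  0.3  5.4]
lift 83.3 [ 433.1 -150.4  129.5] op 0.231 F [-0.4  0.3  0.1]
```

The pellet is held, and the effective tips are about 33 mm behind the reported TCP. I'll drop it with the corrected height, then do the other three.

```bash
cat >> h.py <<'E'
def drop(bore):
    _,o=pose([0,0,0],0,0); bot.move_ptp([*bore,110],o); bot.movel([*bore,53],max_speed=80); bot.grip(0.4); bot.dwell(.2); bot.movel([*bore,110],max_speed=150); st("dropped")
def pick(xy,bore):
    _,o=pose([0,0,0],0,0); bot.grip(0.45); bot.move_ptp([*xy,40],o); bot.movel([*xy,-15],max_speed=80)
    print("touch",bot.movel([*xy,-30.5],max_speed=20,threshold=3)); bot.grip(0.0,50); st("grip")
    if op()<.1: raise SystemExit("MISSED")
    bot.movel([*xy,110],max_speed=150); st("lift")
    if op()<.1: raise SystemExit("LOST")
    drop(bore)
E
python3 - <<'E'
from h import *
b=np.load("b.npy"); drop(b[0])
# fresh look for the rest
t,o=pose([520,20,320],0,0); bot.move_ptp(t,o); bot.dwell(.2); c=cam("wrist"); im=imaging.capture("wrist"); cv2.imwrite("pics/pel2.png",im)
L=[p for p in pellets(im,c) if 400<p[3]<560 and abs(p[4])<220 and p[2]>150]
for p in L: print(*map(float,p))
L.sort(key=lambda p:p[4])
if len(L)==3: 
    for p,k in zip(L,(1,3,4)): pick(p[3:5],b[k])
    bot.move_ptp(t,o); bot.dwell(.2); cv2.imwrite("pics/end.png",imaging.capture("wrist")); st("end")
E
```

```text
dropped 86.0 [621.5 -79.5 109.8] op 0.398 F [ 0.8 -0.1 -0.5]
305.5 109.2 221.0 473.1 83.4
370.9 115.4 210.0 481.3 170.8
237.5 124.2 213.0 492.5 -6.9
touch False
grip 90.5 [492.7  -6.9 -30.1] op 0.225 F [-1.1 -0.3  4.7]
lift 91.6 [491.7  -6.8 109.2] op 0.228 F [ 0.7  0.3 -0.9]
dropped 94.1 [624.8 -33.6 109.8] op 0.402 F [ 0.6  0.5 -0.7]
touch False
grip 97.2 [473.3  83.4 -30.1] op 0.23 F [-1.2 -0.   5.3]
lift 98.3 [472.3  83.4 109.2] op 0.227 F [-0.4  0.6 -0.5]
dropped 100.9 [631.3  58.1 109.8] op 0.399 F [-0.7  0.1 -0.7]
touch False
grip 104.0 [481.5 170.8 -30.2] op 0.227 F [-2.3  0.3  4.9]
lift 105.1 [480.6 170.6 109.1] op 0.228 F [-0.2  0.  -0.4]
dropped 107.7 [634.6 104.  109.8] op 0.398 F [ 0.5  0.5 -0.2]
end 108.9 [519.9  20.4 299.5] op 0.397 F [-0.3 -0.   0.9]
```

Run:
```python
from h import *
e=imaging.capture("wrist"); s=imaging.capture("scene"); d=imaging.capture("side"); c=cam("wrist")
q=pr(c,[628,12,80])[0].astype(int); print(q,[tuple(map(float,p)) for p in pellets(e,c)])
print("side",[tuple(map(float,p)) for p in pellets(d,cam("side"),ar=(20,400))])
cr=lambda im,cn,r,sz:cv2.resize(im[max(cn[1]-r,0):cn[1]+r,max(cn[0]-r,0):cn[0]+r],(sz,sz),interpolation=cv2.INTER_CUBIC)
blk=cv2.resize(e[q[1]-30:q[1]+35,q[0]-110:q[0]+110],(800,236),interpolation=cv2.INTER_CUBIC)
a=[cr(s,(137,283),40,200),cr(s,(262,122),40,200),cr(d,(313,125),40,200),cr(d,(270,334),40,200)]
z=np.zeros((600,800,3),np.uint8); z[:236]=blk; z[240:440]=np.hstack(a); z[440:600,:213]=cv2.resize(s,(213,160)); z[440:600,220:433]=cv2.resize(d,(213,160)); z[440:600,440:653]=cv2.resize(e,(213,160))
cv2.imwrite("pics/final.png",z)
```

```text
[250 237] []
side [(331.8, 10.3, 127.0, 745.9, -1036.0), (148.4, 228.6, 79.0, 810.6, 176.2)]
```

View pics/final.png

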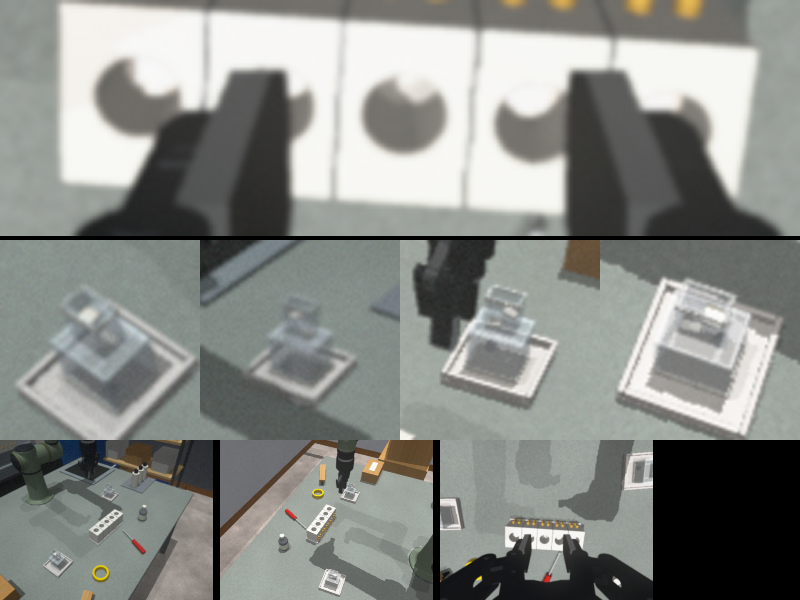

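All pellets are gone from the bench and both flasks stand in their trays, but from this angle the bore bottoms aren't visible. I'll spend the last viewing on straight-down looks into the bores and both flasks.

Run:
```python
from h import *
bot.grip(1.0); tiles=[]
cr=lambda im,cn,r,w,h:cv2.resize(im[max(cn[1]-r[1],0):cn[1]+r[1],max(cn[0]-r[0],0):cn[0]+r[0]],(w,h),interpolation=cv2.INTER_CUBIC)
for P,T,r,w,h in (((571,-328,220),(571,-328,50),(45,45),400,330),((690,12,260),(628,12,80),(130,40),800,260),((431.5,316,220),(431.5,316,50),(45,45),400,330)):
    tgt=list(P); yaw=0
    if w==400: # view with camera nearly over the flask
        tgt[0]+=55
    t,o=pose(tgt,0,yaw); bot.move_ptp(t,o); bot.dwell(.2); c=cam("wrist"); im=imaging.capture("wrist")
    q=pr(c,T)[0].astype(int); print(q); tiles.append(cr(im,q,r,w,h))
cv2.imwrite("pics/last.png",np.vstack([tiles[1],np.hstack([tiles[0],tiles[2]])])); st("t")
```

```text
[256 105]
[258  98]
[258 105]
t 114.4 [487.3 315.3 201. ] op 1.001 F [0.1 0.1 0.1]
```

View pics/last.png

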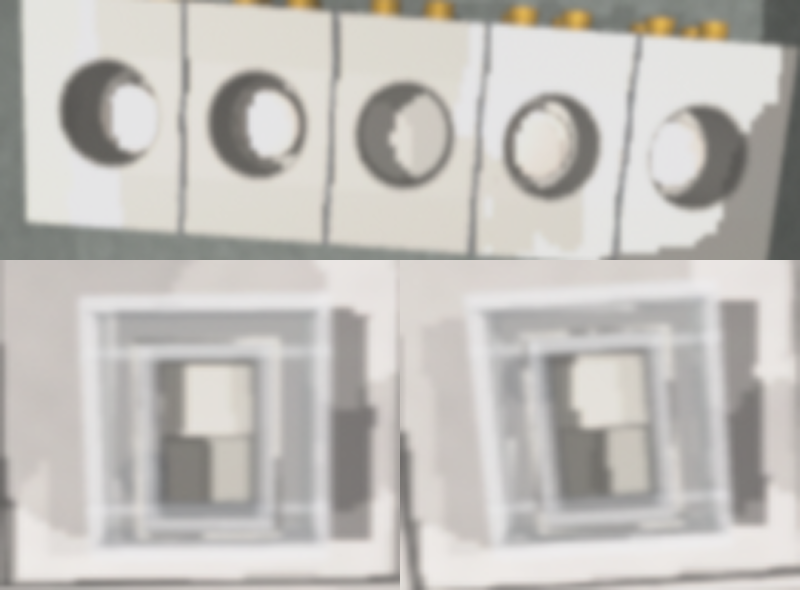

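The bores at 0, 1, 3 and 4 each hold one pellet, and bore 2 is empty. Both necks are clear, with both ledges bare. The flasks are upright and centred, so I'm handing in.

Run:
```python
from h import *
bot.movel([487,315,260]); bot.sign_off(); st("done")
```

```text
the job is handed in; nothing more can be done
the job is handed in; nothing more can be done
```

The job is handed in at about 115 s of the 210 s allowed. Both flasks were rocked two full cycles of ±36° and stood upright in the trays, and all four pellets on the bench are in bores. The robot dropped one flask along the way.

**Final checks**
- **Bores:** the last straight-down picture shows one pellet each in bores 0, 1, 3 and 4, with bore 2 empty. No pellet was found left on the bench.
- **Flasks:** each stands about in the middle of its own tray. Both ledges in each neck are bare. I saw the ball at the bottom of flask B clearly. For flask A I have only a dark blob at the bottom in the side view, which is consistent with the ball being there.
- **Bystanders:** the robot did not go near the cleaner bottle, the yellow roll or the screwdriver. They look unmoved in the pictures, but I did not measure them again.

**What went wrong**
- **Dropped flask:** the flask on the robot's right slipped out of the jaws on its first rocking, because it was gripped too near the top and moved too fast. It fell up to about 160 mm and was found standing upright. I picked it up again with a firmer grip, a low lift and slow tilts, and it held. I did not see it fall, so I cannot say whether it tipped over on the way.
- **Missed pellet:** the first tries at one pellet closed on air without moving it. The fingertips turned out to sit about 33 mm behind the reported tool point. I found this with a guarded touch on the table and corrected for it.
- **Knocked pellet:** one pellet had been moved about 27 mm during the run. I located it again before picking it up.

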